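# Lock the 30 mm template guide into the upturned router base

## Task

The router's base stands upside down in its cradle. Of the three template guides on the bench take the one with the widest collar (30 mm), feel its two lugs down into the gaps of the bayonet ring in the base, push it down against the spring, turn it clockwise (seen from above) about a quarter turn to the stop, and let it spring up so that it clicks locked and sits flush with the base. Do not lean on the base or force the guide against it with more than 45 N, leave the other things on the bench where they are, and let go of the guide at the end.

Things in the scene. Friction and masses are not known exactly. Their poses are not given: they have to be found in the camera images.
- router_base: router base held upside down in a plywood cradle screwed to the bench; it cannot move. Aluminium sleeve below, round black sub-base 152 mm across on top, its level face 130 mm above the bench. Side handles along its y axis, 121 mm out each way and up to 98 mm high, sleeve clamp on its +x side. Origin on the bench under the middle of the opening, z up
- mouth (a point): middle of the opening, at the height of the sub-base face, axes as the base's. A steel bayonet ring lies flush here: lips 6 mm thick round a hole 47 mm across, parted by two opposite gaps 22 mm wide reaching 34 mm out. The gaps lie along the base's x axis only roughly: the ring is screwed down through slots and stands up to 26 degrees off either way, unmeasured: find them by feel
- under_lips (a point): on the opening's axis, 6 mm below the face: underside of the lips. Lugs pushed below this can turn, clockwise from above only, 80 degrees from the gaps to a solid stop (do not turn on it with over 0.3 N m). There each lug is under a pocket 2.5 mm deep in the lip; let up, the spring lifts the guide into the pockets and it is locked.
- seat_free (a point): on the opening's axis, 6 mm below the face: top of the free spring seat ring on which the lugs come to rest in the gaps (let go there, the guide stays and can be gripped anew). It yields 6 mm downward: 4 N to start it, about 9.5 N when the lugs (4.5 mm thick) just pass under the lips at 4.5 mm, 11 N at the end, then it is solid
- guide30: the template guide to fit, 0.10 to 0.20 kg; origin at the centre of its underside, z up, x along its two lugs. It stands on the bench collar up, as it goes into the base. Aluminium, one piece, 32 mm tall: hub 44 mm across from 0 to 12 mm height (underside stepped in 2 mm for centring), smooth round collar 30 mm across from 12 to 32 mm, bored through
- guide30_mid (a point): the same guide on its axis, 16 mm up; x along the lugs: two alike, opposite, 20 mm wide, out to 30 mm from the axis, 4 to 8.5 mm above the underside. Grip the collar with fingertips 5 mm or more above the hub, to clear the base. Height of this point over the mouth: 12 mm with lugs on the lips, 6 mm dropped in the gaps, 0 to 1.5 mm pushed down and turned, 4 mm locked (hub flush)
- guide24: a second template guide, same flange, collar 24 mm; to be left alone. Origin: centre of its underside
- guide17: a third template guide, same flange, collar 17 mm; to be left alone. Origin: centre of its underside
- collet_wrench: flat double-ended steel spanner about 190 mm long lying on the bench; to be left alone
- pencil: flat red carpenter's pencil, 170 mm, lying on the bench; to be left alone
- square: combination square, steel blade 300 mm with a grey head, lying on the bench; to be left alone
- glue: yellow glue bottle, 62 mm across, 190 mm tall; to be left alone
- screw_jar: glass screw jar, 72 mm across, 85 mm tall; to be left alone
- stop_block: dark wood block 75 x 45 x 45 mm; to be left alone
Mind the look-alikes: they are no part of the job. Leave any purple or yellow look-alike of the guide30 alone.

How it is judged:
By the outcome, as a careful person would: the job done as asked, in the order asked, and still so for the second after the job is handed in, with the robot touching nothing.
It also fails if it takes over 72 s, if anything falls off the work surface, if the arm or the gripper's body presses on something with over 40 N, if the wrist force passes 120 N, or if a joint passes its speed limit or range.

## Robot

A 7-joint arm with a two-finger parallel gripper is mounted at the origin on the work surface. World frame = base frame: x ahead of the robot, y to its left, z up, the work surface at z = 0. Lengths are in m, angles in rad, forces in N, time in s.
With the tool pointing down it reaches from about 0.425 to 0.925 m from the base axis. Payload 6.8 kg.
Tool frame: the origin (TCP) lies at the very end of the fingers, on their centre line; the grasp point (between the pads) lies 19 mm behind it; z points along the fingers, y is the line along which they close (so a half turn about z gives the same grasp; the last joint's range is limited). The gripper opens to 85 mm and grips with 20 to 120 N. Pads are 22 mm wide; open, the fingers measure 114 mm over their backs; the gripper's body (76 mm by 85 mm) begins 54 mm behind the grasp point. The pads swing forward as they close: fully open they stand 13 mm farther back than shut.
Start: joints at [-1.388, 0.477, 0.022, 1.555, -0.011, 1.109, -0.083], TCP at [0.194, 0.647, 0.231] pointing down, gripper open.
Joint ranges: [-2.96, 2.96], [-0.34, 2.1], [-1.41, 1.46], [0.24, 2.44], [-1.37, 4.51], [0.17, 1.92], [-2.96, 2.96]. Speed limits (rad/s): [2.39, 2.39, 3.14, 3.14, 3.14, 3.14, 3.14].

## Interface

Orientations are given as a rotation vector (axis times angle).
In Python, from bench import monitor, optics, r gives the robot as it stands.
- The arm moves only by the shell command python3 -m crank 'ROWS' [OPENING] [FORCE]. ROWS is JSON, a list of rows, each a list of 2 entries, a list of its own where there are three numbers: the shift along the tool's x, y, z in cm, then the turn, a rotation vector about the tool's x, y, z in rad. A call has 1 to 5 rows; each row shifts and turns the commanded pose from where the row before left it, along the tool's axes as they then stand; what a row does not reach is not made up. A row lasts 1/10 s, in which the tool goes at most 50 mm and 8.59 degrees, less where a joint would pass 70% of its speed; a pose out of reach is approached as far as the arm can. A call is refused whole if a number of a shift passes 5 or a number of a turn 0.15, either way. A call with a gripper value outside its range is refused whole. OPENING is the finger opening in cm, from 0 to 8.54, set as the call begins (- or left out, the last holds). The fingers move at their own pace and stop on an object; FORCE is the grip in N (left out, the last holds). Time passes only in rows, so rows that do not move let the fingers close. It gives the time, the measured TCP pose, the force, the opening and the grip force at its end, in the units of the state.
- monitor.get_obs(): the state, without advancing time (a new reading comes with each control period).
- optics.grab_frame(name): name is "scene" or "top" or "wrist"; returns (picture, depth): 420x560x3 uint8, red, green, blue; 420x560 float32, m along the optical axis (not along the pixel's ray), 0 where there is no reading.
- optics.camera_model(name): a dict with "vertical_fov" (degrees; the focal length in pixels is half the picture's height over the tangent of half this angle, whatever the lens; pixels are square), "cx", "cy" (the principal point, pixels), "R" (3x3) and "t" (3): a world point X has camera coordinates R X + t; the wrist camera has in their place "hand_eye" (4x4, takes a point from camera to tool coordinates, whose origin is the TCP and whose axes are the flange's). Camera axes: x right, y down, z forward; pixel columns grow to the right and rows downward; lengths in m; the calibration is good to about 2 mm. A picture is of the moment at which its call begins: read the wrist's pose just before it. camera_model takes no time and is no camera call.
- r.hand_in(): hands the job in; it is judged then, once.
The state is a dict: "clock": time; "joints": joint angles; "qvel": joint speeds; "tau": joint torques, N m; "tcp_pos": TCP position; "orientation": TCP orientation; "contact_force": force on the tool from outside, world axes, zero at the start; "moment": the same for the moment, N m; "grip_width": finger opening in m; "gripper_force": force on a finger pad.
Only numpy, scipy, OpenCV 4.12 (cv2) and the standard library are available. Lean on these libraries where they do the work, as an engineer would, in place of code of your own. Each camera call takes 0.05 s, during which the arm holds its last target. There are 200 camera calls.

## Working session

There is one attempt and no reset: what is moved stays moved. The work goes in short steps, Python scripts to look and compute and a shell command to move; the robot and the scene stay as the last step left them, time stands still between calls to the robot, and variables do not carry over. Pictures are saved under pics/ and viewed, at most 10 in all, crops included, and the job is handed in when it is done.

```bash
mkdir -p pics; ls
python3 - <<'E'
from bench import monitor, optics, r
import cv2,numpy as np
print(monitor.get_obs())
for n in ("top","scene"):
    p,d=optics.grab_frame(n); cv2.imwrite(f"pics/{n}1.png",p[:,:,::-1]); np.savez(f"pics/{n}1.npz",p=p,d=d)
    print(n,optics.camera_model(n))
print(optics.camera_model("wrist"))
E
```

```text
pics
{'clock': 0.0, 'joints': array([-1.38810715,  0.47780525,  0.02232892,  1.5564192 , -0.01149577,
        1.10932644, -0.08309965]), 'qvel': array([-0.00036595,  0.00030763, -0.00110507, -0.00068256,  0.00060921,
        0.00061171, -0.00067013]), 'tau': array([-1.85780627e-04, -5.96476150e+01,  1.60775285e+00, -2.81182677e+01,
        1.24316677e-02,  9.56623204e-03,  6.33424875e-06]), 'tcp_pos': array([0.19336872, 0.64609938, 0.23033569]), 'orientation': array([-4.55091298e-01, -3.10832203e+00,  2.86736384e-03]), 'contact_force': array([ 0.65543723,  0.0180884 , -0.05911452]), 'moment': array([-0.01657831,  0.00497753,  0.0335356 ]), 'gripper_force': 0.0, 'grip_width': 0.08525945613433236}
top {'vertical_fov': 54.918112274849925, 'cx': 281.04001731695087, 'cy': 200.71307197171885, 'R': array([[ 0.0086513 , -0.9999043 ,  0.01079518],
       [-0.99635661, -0.00953559, -0.08475004],
       [ 0.08484487, -0.01002265, -0.99634376]]), 't': array([0.01572507, 0.57913227, 1.31339807])}
scene {'vertical_fov': 54.516011599267685, 'cx': 285.6021204856966, 'cy': 209.20835642130066, 'R': array([[ 0.85364792,  0.52082116, -0.00552731],
       [ 0.43131058, -0.71280577, -0.55306339],
       [-0.29198702,  0.46973742, -0.83312084]]), 't': array([-0.49785859, -0.16448768,  1.22381913])}
{'vertical_fov': 67.2614919852901, 'cx': 281.70551806725354, 'cy': 203.9901932237668, 'hand_eye': array([[ 9.88574385e-04, -9.60038895e-01, -2.79864865e-01,
         7.10802963e-02],
       [ 9.99999496e-01,  9.98477079e-04,  1.07184069e-04,
        -2.08837853e-04],
       [ 1.76537778e-04, -2.79864829e-01,  9.60039398e-01,
        -1.42811270e-01],
       [ 0.00000000e+00,  0.00000000e+00,  0.00000000e+00,
         1.00000000e+00]])}
```

View pics/top1.png

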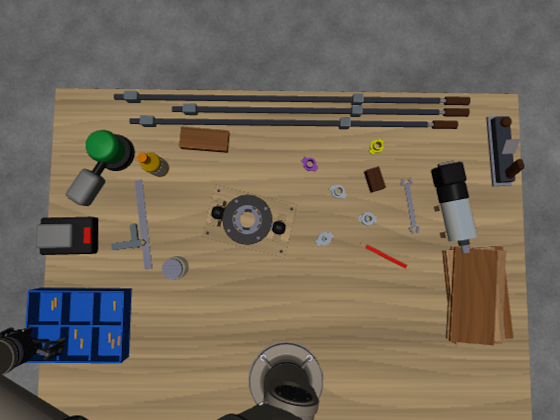

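View pics/scene1.png

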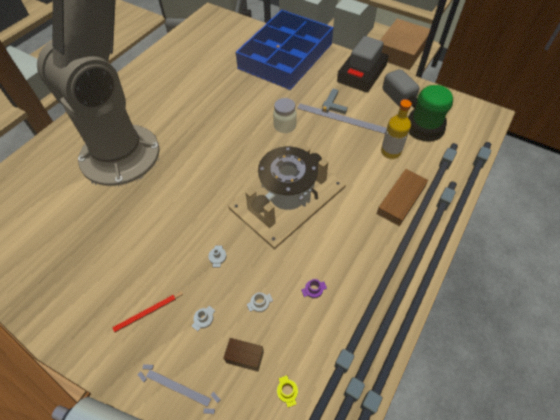

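The top picture shows five look-alikes: silver guides at (338,190), (368,218) and (323,239), plus purple (309,163) and yellow (377,146), both excluded. The base is at (247,218). Next I'll check the three silver ones in a close crop.

```bash
cat > h.py <<'E'
import numpy as np,cv2
from bench import monitor, optics, r
from scipy.spatial.transform import Rotation as Ro
def cam(n,obs=None):
    m=optics.camera_model(n); f=210/np.tan(np.radians(m["vertical_fov"]/2))
    if n=="wrist":
        T=np.eye(4);T[:3,:3]=Ro.from_rotvec(obs["orientation"]).as_matrix();T[:3,3]=obs["tcp_pos"]
        T=T@m["hand_eye"]; R=T[:3,:3];o=T[:3,3]
    else: R=m["R"].T;o=-R@m["t"]
    return f,m["cx"],m["cy"],R,o
def cloud(c,d):
    f,cx,cy,R,o=c; v,u=np.mgrid[0:420,0:560]
    P=np.stack([(u-cx)/f*d,(v-cy)/f*d,d],-1); return P@R.T+o
def atz(c,u,v,z):
    f,cx,cy,R,o=c; q=R@np.array([(u-cx)/f,(v-cy)/f,1]); return o+q*(z-o[2])/q[2]
E
python3 - <<'E'
from h import *
a=np.load("pics/top1.npz"); c=cam("top"); P=cloud(c,a["d"])
im=[]
for u,v in ((338,190),(368,218),(323,239)):
    w=P[v-14:v+15,u-14:u+15]; m=w[...,2]>0.012
    print((u,v),"axis z=.008:",atz(c,u,v,.008).round(4),"maxz",w[...,2].max().round(4),"n",m.sum(),"mean",w[m].mean(0).round(4), "top n",(w[...,2]>.024).sum())
    im.append(cv2.resize(a["p"][v-16:v+17,u-16:u+17],(264,300),interpolation=cv2.INTER_CUBIC))
s=np.load("pics/scene1.npz")["p"]; im2=[cv2.resize(s[v-16:v+17,u-16:u+17],(264,300),interpolation=cv2.INTER_CUBIC) for u,v in ((260,300),(203,317),(217,256))]
cv2.imwrite("pics/c1.png",np.vstack([np.hstack(im),np.hstack(im2)])[:,:,::-1])
# base disc
w=P[180:260,200:300]; m=abs(w[...,2]-.13)<.006
q=w[m]; (x,y),rad=cv2.minEnclosingCircle((q[:,:2]*1000).astype(np.float32)); print("base",x,y,rad,np.median(q[:,2]))
E
```

```text
(338, 190) axis z=.008: [ 0.6184 -0.1705  0.008 ] maxz 1.3575 n 96 mean [ 0.6086 -0.1636  0.0633] top n 38
(368, 218) axis z=.008: [ 0.5251 -0.2708  0.008 ] maxz 1.3575 n 101 mean [ 0.5248 -0.2628  0.0465] top n 28
(323, 239) axis z=.008: [ 0.4538 -0.1199  0.008 ] maxz 1.3575 n 117 mean [ 0.4581 -0.121   0.0402] top n 18
base 513.4572143554688 124.33121490478516 75.83271026611328 0.13120253933508952
```

View pics/c1.png

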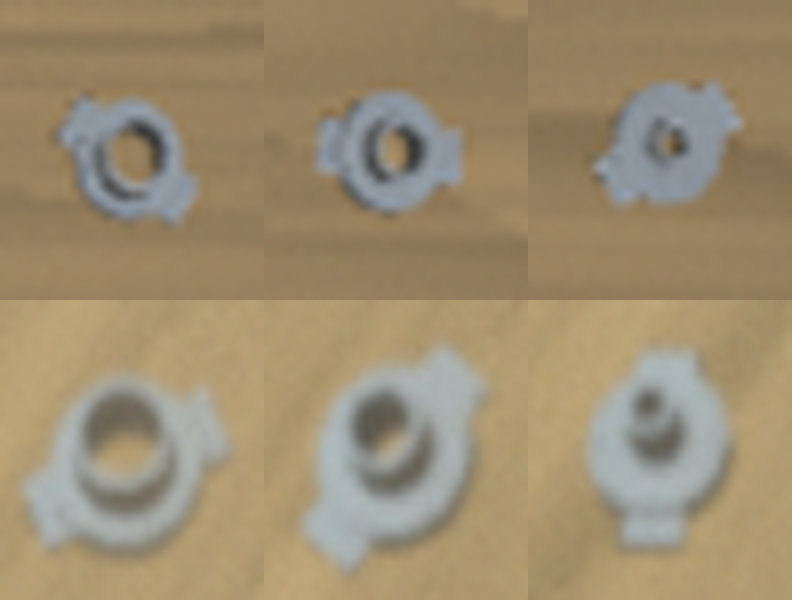

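Crop: top row shows the collars in order (338,190) thick/wide bore, (368,218) medium, (323,239) narrow. guide30 is therefore the one at (338,190), about (0.617,-0.170), lugs at about 55°. The base is at (0.513,0.124), which lies on the way, so I'll look at it first.

```bash
python3 -m crank '[[[-3.5,-3.1,0],[0,0,0]],[[-3.5,-3.1,0],[0,0,0]],[[-3.5,-3.1,0],[0,0,0]],[[-3.5,-3.1,0],[0,0,0]],[[-3.5,-3.1,0],[0,0,0]]]' 8.5 60
python3 -m crank '[[[-3.5,-3.1,0],[0,0,0]],[[-3.5,-3.1,0],[0,0,0]],[[-3.5,-3.1,0],[0,0,0]],[[-3.5,-3.1,0],[0,0,0]],[[-3.5,-3.1,0],[0,0,0]]]'
python3 -m crank '[[[-3.5,-3.2,0],[0,0,0]],[[-3.5,-3.2,0],[0,0,0]],[[-3.5,-3.2,0],[0,0,0]],[[0,0,0],[0,0,0]],[[0,0,0],[0,0,0]]]'
python3 - <<'E'
from h import *
o=monitor.get_obs(); p,d=optics.grab_frame("wrist"); cv2.imwrite("pics/w1.png",p[:,:,::-1]); np.savez("pics/w1.npz",p=p,d=d,pos=o["tcp_pos"],ori=o["orientation"])
print(o["tcp_pos"],o["orientation"],o["joints"])
E
```

```text
clock: 0.6
tcp_pos: [0.3174, 0.446, 0.231]
orientation: [-0.455, -3.108, 0.001]
contact_force: [2.0, 0.4, 0.7]
grip_width: 0.0851
gripper_force: 0.0
clock: 1.1
tcp_pos: [0.4404, 0.2474, 0.2312]
orientation: [-0.455, -3.108, 0.0]
contact_force: [0.3, -0.6, -0.5]
grip_width: 0.0848
gripper_force: 0.0
clock: 1.6
tcp_pos: [0.5131, 0.1261, 0.231]
orientation: [-0.46, -3.107, 0.001]
contact_force: [-0.0, 0.8, 0.6]
grip_width: 0.085
gripper_force: 0.0
[0.51311097 0.12605356 0.23095583] [-4.59899219e-01 -3.10709714e+00  6.92571238e-04] [-0.61161898  0.23841418  0.29872866  1.92112823 -0.08285912  0.994585
  1.00130546]
```

View pics/w1.png

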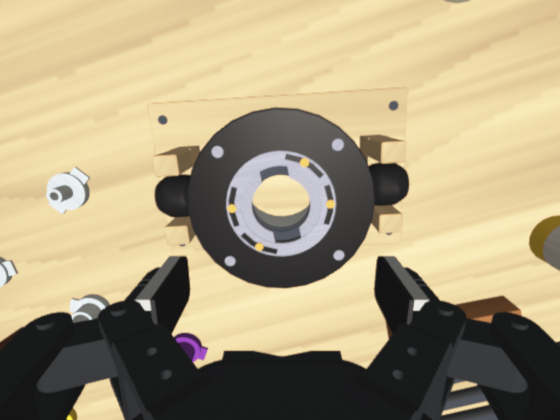

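The wrist picture shows the base disc centred near (281,198), with gaps in the ring near (273,175) and (287,233). I'll rectify the view to measure it.

Run:
```python
from h import *
a=np.load("pics/w1.npz"); o=dict(tcp_pos=a["pos"],orientation=a["ori"]); c=cam("wrist",o); P=cloud(c,a["d"])
m=(abs(P[...,2]-.13)<.005); q=P[m]; 
im=m.astype(np.uint8)*255; im=cv2.morphologyEx(im,cv2.MORPH_OPEN,np.ones((3,3)))
cs=max(cv2.findContours(im,cv2.RETR_EXTERNAL,cv2.CHAIN_APPROX_NONE)[0],key=cv2.contourArea)[:,0]
e=np.array([atz(c,u,v,.13)[:2] for u,v in cs]); A=np.c_[2*e,np.ones(len(e))]; s=np.linalg.lstsq(A,(e**2).sum(1),rcond=None)[0]
ctr=s[:2]; print("centre",ctr,"r",np.sqrt(s[2]+ctr@ctr),"z",np.median(q[:,2]))
# rectified: up=+x world, left=+y, 6 px/mm, 100mm
def rect(z,S=6,H=45):
    f,cx,cy,R,oo=c; g=np.arange(-H,H,1/S)/1000
    X=np.stack(np.broadcast_arrays(ctr[0]-g[:,None],ctr[1]-g[None,:],np.float64(z)),-1); k=(X-oo)@R
    return cv2.remap(a["p"],(k[...,0]/k[...,2]*f+cx).astype(np.float32),(k[...,1]/k[...,2]*f+cy).astype(np.float32),cv2.INTER_CUBIC)
w=rect(.13); n=len(w)//2
cv2.circle(w,(n,n),int(23.5*6),(255,0,0),1)
cv2.imwrite("pics/r1.png",w[:,:,::-1]); print(w.shape)
```

```text
centre [0.51314724 0.12440933] r 0.07480417420857265 z 0.13022113377817623
(540, 540, 3)
```

View pics/r1.png

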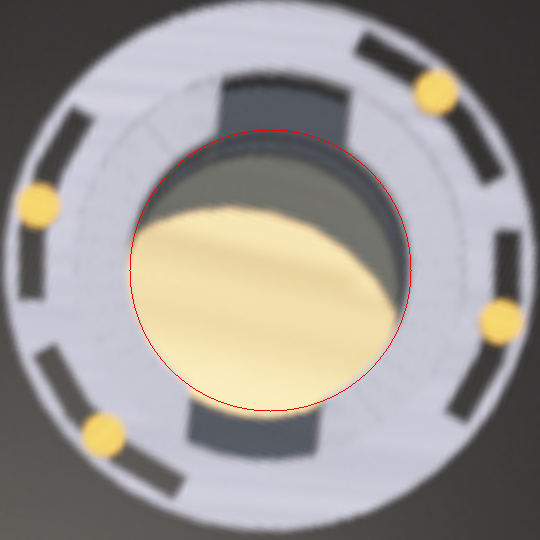

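Rectified: the hole is centred at (269,266), about (0.5135,0.1244). The gap side edges run from (222,75) to (187,440) and from (352,92) to (317,455), so the gap axis is at about -5.5° in the world frame. Next is the guide.

```bash
python3 -m crank '[[[-2.64,-3.62,0],[0,0,0]],[[-2.64,-3.62,0],[0,0,0]],[[-2.64,-3.62,0],[0,0,0]],[[-2.64,-3.62,0],[0,0,0]],[[-2.64,-3.62,0],[0,0,0]]]'
python3 -m crank '[[[-2.64,-3.62,0],[0,0,0]],[[-2.64,-3.62,0],[0,0,0]],[[0,0,4],[0,0,0]],[[0,0,4],[0,0,0]],[[0,0,2],[0,0,0]]]'
python3 -m crank '[[[0,0,0],[0,0,0]],[[0,0,0],[0,0,0]]]'
python3 - <<'E'
from h import *
o=monitor.get_obs(); p,d=optics.grab_frame("wrist"); c=cam("wrist",o); P=cloud(c,d)
print(o["tcp_pos"],o["orientation"],o["joints"][6])
np.savez("pics/w2.npz",p=p,d=d,pos=o["tcp_pos"],ori=o["orientation"])
ctr=np.array([.617,-.170]); f,cx,cy,R,oo=c
def rect(z,S=6,H=45):
    g=np.arange(-H,H,1/S)/1000
    X=np.stack(np.broadcast_arrays(ctr[0]-g[:,None],ctr[1]-g[None,:],np.float64(z)),-1); k=(X-oo)@R
    return cv2.remap(p,(k[...,0]/k[...,2]*f+cx).astype(np.float32),(k[...,1]/k[...,2]*f+cy).astype(np.float32),cv2.INTER_CUBIC)
cv2.imwrite("pics/r2.png",rect(.0085)[:,:,::-1])
m=(abs(P[...,2]-.032)<.003)&(np.hypot(P[...,0]-.617,P[...,1]+.17)<.04); q=P[m]; print(m.sum(), cv2.minEnclosingCircle((q[:,:2]*1000).astype(np.float32)),np.median(q[:,2]))
E
```

```text
clock: 2.15
tcp_pos: [0.5879, -0.0829, 0.2311]
orientation: [-0.449, -3.109, -0.002]
contact_force: [0.0, 0.4, 0.8]
grip_width: 0.0847
gripper_force: 0.0
clock: 2.65
tcp_pos: [0.6158, -0.1654, 0.1274]
orientation: [-0.45, -3.104, -0.002]
contact_force: [-1.0, 0.2, -0.3]
grip_width: 0.0849
gripper_force: 0.0
clock: 2.85
tcp_pos: [0.6179, -0.1669, 0.1316]
orientation: [-0.452, -3.109, -0.001]
contact_force: [0.6, -0.8, 1.1]
grip_width: 0.085
gripper_force: 0.0
[ 0.61789149 -0.16688136  0.13157579] [-4.51871927e-01 -3.10870646e+00 -9.40566530e-04] 1.6613700917109469
503 ((614.978759765625, -170.5154571533203), 15.395992279052734) 0.03208808383918979
```

View pics/r2.png

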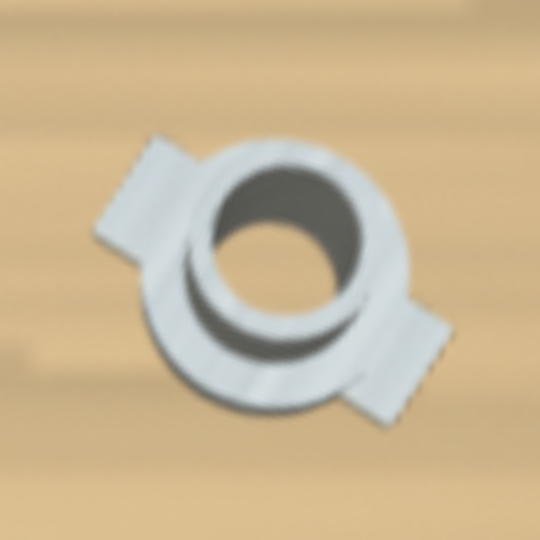

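This confirms guide30: collar radius about 15.4 mm, centre (0.6150,-0.1705). The lug corners at (157,133), (95,233), (455,328) and (388,425) put the lugs at 56.8°. Grasping now.

```bash
python3 -m crank '[[[0.17,-0.43,3],[0,0,0]],[[0,0,3],[0,0,0]],[[0,0,3],[0,0,0]],[[0,0,1.5],[0,0,0]],[[0,0,0.8],[0,0,0]]]' 6
python3 -m crank '[[[0,0,0],[0,0,0]],[[0,0,0],[0,0,0]]]'
python3 -c "
from h import *
o=monitor.get_obs();print(o['tcp_pos'],o['contact_force'])"
```

```text
clock: 3.4
tcp_pos: [0.615, -0.1717, 0.0183]
orientation: [0.454, 3.108, 0.0]
contact_force: [-0.1, -0.0, 0.2]
grip_width: 0.0601
gripper_force: 0.0
clock: 3.6
tcp_pos: [0.6156, -0.1724, 0.0197]
orientation: [0.455, 3.106, -0.0]
contact_force: [0.4, -0.1, -0.8]
grip_width: 0.06
gripper_force: 0.0
[ 0.61564172 -0.17237574  0.01974785] [ 0.39329221 -0.06690646 -0.78359276]
```

```bash
python3 -m crank '[[[0.05,0.18,0.15],[0,0,0]],[[0,0,0],[0,0,0]]]'
python3 -m crank '[[[0,0,0],[0,0,0]],[[0,0,0],[0,0,0]],[[0,0,0],[0,0,0]],[[0,0,0],[0,0,0]],[[0,0,0],[0,0,0]]]' 2 80
python3 -m crank '[[[0,0,0],[0,0,0]],[[0,0,0],[0,0,0]],[[0,0,-1],[0,0,0]],[[0,0,-3],[0,0,0]],[[0,0,0],[0,0,0]]]'
```

```text
clock: 3.8
tcp_pos: [0.6152, -0.1699, 0.0177]
orientation: [0.454, 3.107, 0.0]
contact_force: [0.1, -0.4, -0.0]
grip_width: 0.0597
gripper_force: 0.0
clock: 4.3
tcp_pos: [0.6148, -0.1703, 0.0175]
orientation: [0.455, 3.108, 0.0]
contact_force: [-1.4, 1.1, 5.2]
grip_width: 0.027
gripper_force: 78.4
clock: 4.8
tcp_pos: [0.617, -0.1713, 0.0606]
orientation: [0.455, 3.102, -0.001]
contact_force: [0.5, -0.0, -1.3]
grip_width: 0.027
gripper_force: 79.0
```

```bash
python3 -m crank '[[[0,0,-4.7],[0,0,0]],[[0,0,-4.7],[0,0,0]],[[0,0,-4.2],[0,0,0]],[[2.61,3.61,0],[0,0,0]],[[2.61,3.61,0],[0,0,0]]]'
python3 -m crank '[[[2.61,3.61,0],[0,0,0]],[[2.61,3.61,0],[0,0,0]],[[2.61,3.61,0],[0,0,0]],[[2.61,3.61,0],[0,0,0]],[[2.61,3.61,0],[0,0,0]]]'
python3 -m crank '[[[0,0,0],[0,0,0.136]],[[0,0,0],[0,0,0.136]],[[0,0,0],[0,0,0.136]],[[0,0,0],[0,0,0.136]],[[0,0,0],[0,0,0.136]]]'
python3 -m crank '[[[0,0,0],[0,0,0.136]],[[0,0,0],[0,0,0.136]],[[0,0,0],[0,0,0.136]],[[0,0,0],[0,0,0]],[[0,0,0],[0,0,0]]]'
python3 - <<'E'
from h import *
o=monitor.get_obs(); p,d=optics.grab_frame("wrist"); cv2.imwrite("pics/w3.png",p[:,:,::-1])
print(o["tcp_pos"],o["orientation"],o["joints"][6],o["contact_force"],o["moment"])
R=Ro.from_rotvec(o["orientation"]).as_matrix(); print(R.round(4),"yaw x",np.degrees(np.arctan2(R[1,0],R[0,0])))
d=np.array([.5135,.1244,o["tcp_pos"][2]])-o["tcp_pos"]; print("tool cm",(R.T@d*100).round(2))
E
```

```text
clock: 5.3
tcp_pos: [0.5857, -0.0868, 0.1944]
orientation: [0.46, 3.104, 0.0]
contact_force: [0.0, 1.2, -1.7]
grip_width: 0.027
gripper_force: 79.2
clock: 5.8
tcp_pos: [0.5109, 0.1256, 0.1927]
orientation: [-0.455, -3.108, -0.0]
contact_force: [0.5, 0.4, -1.5]
grip_width: 0.0271
gripper_force: 79.2
clock: 6.3
tcp_pos: [0.5116, 0.124, 0.1926]
orientation: [-1.474, -2.774, 0.001]
contact_force: [0.4, 0.5, -1.5]
grip_width: 0.0275
gripper_force: 79.3
clock: 6.8
tcp_pos: [0.5118, 0.1242, 0.1926]
orientation: [-1.994, -2.428, 0.001]
contact_force: [0.5, 0.7, -1.2]
grip_width: 0.0269
gripper_force: 79.3
[0.51176836 0.12420909 0.19263959] [-1.99375758e+00 -2.42773569e+00  5.52073035e-04] 0.04072646417293744 [ 0.52285774  0.66409039 -1.15511629] [ 0.00582575 -0.0020874  -0.01167568]
[[-1.944e-01  9.809e-01 -3.000e-04]
 [ 9.809e-01  1.944e-01 -2.000e-04]
 [-1.000e-04 -3.000e-04 -1.000e+00]] yaw x 101.21147336998365
tool cm [-0.01  0.17 -0.  ]
```

View pics/w3.png

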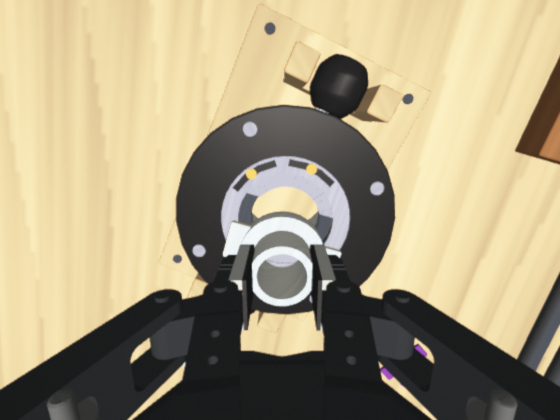

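The guide is held squarely, with its lugs at (237,240) and (333,250) roughly over the gaps at (247,205) and (325,225). Lowering now.

```bash
python3 -m crank '[[[-0.01,0.17,1.5],[0,0,0]],[[0,0,2],[0,0,0]],[[0,0,1],[0,0,0]],[[0,0,0],[0,0,0]]]'
python3 -m crank '[[[0,0,0.15],[0,0,0]],[[0,0,0.15],[0,0,0]],[[0,0,0.1],[0,0,0]],[[0,0,0],[0,0,0]]]'
python3 -m crank '[[[0,0,0.15],[0,0,0]],[[0,0,0.1],[0,0,0]],[[0,0,0],[0,0,0]]]'
python3 -c "
from h import *
o=monitor.get_obs();print(o['tcp_pos'],o['contact_force'],o['moment'])"
```

```text
clock: 7.25
tcp_pos: [0.5126, 0.1241, 0.1466]
orientation: [-1.996, -2.424, 0.004]
contact_force: [-0.3, 0.2, -1.6]
grip_width: 0.0269
gripper_force: 79.2
clock: 7.65
tcp_pos: [0.5139, 0.1246, 0.1441]
orientation: [1.998, 2.424, 0.001]
contact_force: [0.1, -0.1, -1.2]
grip_width: 0.0272
gripper_force: 79.2
clock: 7.95
tcp_pos: [0.5136, 0.1245, 0.1412]
orientation: [-1.998, -2.424, 0.0]
contact_force: [1.0, -0.2, -1.4]
grip_width: 0.0266
gripper_force: 79.2
[0.5135841  0.12445964 0.14117781] [ 1.03777551 -0.23002502 -1.39493311] [ 0.01135633 -0.06132136  0.011746  ]
```

```bash
python3 -m crank '[[[0,0,0.15],[0,0,0]],[[0,0,0.1],[0,0,0]],[[0,0,0],[0,0,0]]]'
python3 -m crank '[[[0,0,0.1],[0,0,0]],[[0,0,0.1],[0,0,0]],[[0,0,0],[0,0,0]]]'
python3 -c "
from h import *
o=monitor.get_obs();print(o['tcp_pos'],o['contact_force'],o['moment'])"
```

```text
clock: 8.25
tcp_pos: [0.5136, 0.1244, 0.1386]
orientation: [-1.998, -2.424, 0.0]
contact_force: [0.0, 0.7, -0.9]
grip_width: 0.0273
gripper_force: 79.2
clock: 8.55
tcp_pos: [0.5138, 0.1245, 0.137]
orientation: [-1.998, -2.424, -0.0]
contact_force: [-1.9, -0.1, 2.2]
grip_width: 0.0269
gripper_force: 79.4
[0.51377624 0.12449055 0.137001  ] [-1.91898133 -0.07479396  2.15657448] [-0.02958273  0.25652227 -0.04197106]
```

The lugs have dropped into the gaps and rest on the seat. Pushing down against the spring.

```bash
python3 -m crank '[[[0,0,0.15],[0,0,0]],[[0,0,0.15],[0,0,0]],[[0,0,0],[0,0,0]]]'
python3 -m crank '[[[0,0,0.15],[0,0,0]],[[0,0,0.1],[0,0,0]],[[0,0,0],[0,0,0]]]'
python3 -c "
from h import *
o=monitor.get_obs();print(o['tcp_pos'],o['contact_force'],o['moment'])"
```

```text
clock: 8.85
tcp_pos: [0.5138, 0.1245, 0.1341]
orientation: [-1.998, -2.424, -0.001]
contact_force: [-1.5, -0.4, 5.9]
grip_width: 0.0269
gripper_force: 79.7
clock: 9.15
tcp_pos: [0.5138, 0.1245, 0.1319]
orientation: [-1.998, -2.424, -0.001]
contact_force: [-3.7, -0.5, 9.0]
grip_width: 0.027
gripper_force: 80.0
[0.51380566 0.12450255 0.13186138] [-3.67014785 -0.53392942  8.95161509] [-0.11523064  0.71445378 -0.05774701]
```

```bash
python3 -m crank '[[[0,-0.04,0.02],[0,0,0]],[[0,0,0],[0,0,0.05]],[[0,0,0],[0,0,0.08]],[[0,0,0],[0,0,0.08]],[[0,0,0],[0,0,0]]]'
python3 -c "
from h import *
o=monitor.get_obs();print(o['tcp_pos'],o['contact_force'],o['moment'])"
```

```text
clock: 9.65
tcp_pos: [0.5147, 0.1247, 0.1322]
orientation: [2.243, 2.198, 0.004]
contact_force: [0.1, -0.5, 8.7]
grip_width: 0.0267
gripper_force: 80.2
[0.51472025 0.12468559 0.1321526 ] [ 0.10457838 -0.50923429  8.74487482] [-0.03794099  0.22328356 -0.01626481]
```

```bash
python3 -m crank '[[[0,0,0.02],[0,0,0.1]],[[0,0,0],[0,0,0.1]],[[0,0,0],[0,0,0.1]],[[0,0,0],[0,0,0.1]],[[0,0,0],[0,0,0]]]'
python3 -c "
from h import *
o=monitor.get_obs();print(o['tcp_pos'],o['contact_force'],o['moment'])"
python3 -m crank '[[[0,0,0],[0,0,0.1]],[[0,0,0],[0,0,0.1]],[[0,0,0],[0,0,0.1]],[[0,0,0],[0,0,0.1]],[[0,0,0],[0,0,0]]]'
python3 -c "
from h import *
o=monitor.get_obs();print(o['tcp_pos'],o['contact_force'],o['moment'],o['joints'][6]);x=o['orientation'];print(101.2-np.degrees(2*np.arctan2(x[1],x[0]))%360)"
```

```text
clock: 10.15
tcp_pos: [0.5151, 0.1248, 0.132]
orientation: [2.635, 1.708, 0.005]
contact_force: [-0.1, -0.0, 8.9]
grip_width: 0.0267
gripper_force: 80.2
[0.51507268 0.12475213 0.13202876] [-0.13175297 -0.02946555  8.88368788] [ 0.00157863  0.0095235  -0.08087105]
clock: 10.65
tcp_pos: [0.5152, 0.1247, 0.132]
orientation: [2.923, 1.151, 0.006]
contact_force: [-0.7, 0.3, 9.6]
grip_width: 0.0268
gripper_force: 80.2
[0.51518599 0.12473046 0.13204845] [-0.73858075  0.3187093   9.55453377] [ 0.06013103 -0.03903577 -0.09346725] -0.7444505571238274
58.22222370740931
```

```bash
cat > s.py <<'E'
from h import *
o=monitor.get_obs();x=o['orientation'];print(o['tcp_pos'].round(4),o['contact_force'].round(2),o['moment'].round(3),101.2-np.degrees(2*np.arctan2(x[1],x[0]))%360)
E
python3 -m crank '[[[0,0,0],[0,0,0.1]],[[0,0,0],[0,0,0.1]],[[0,0,0],[0,0,0.06]],[[0,0,0],[0,0,0]]]' >/dev/null; python3 s.py
python3 -m crank '[[[0,0,0],[0,0,0.03]],[[0,0,0],[0,0,0]]]'>/dev/null; python3 s.py
```

```text
[0.5152 0.1247 0.132 ] [-0.24 -0.04  8.69] [-0.001 -0.009 -0.048] 73.04895642645143
[0.5151 0.1246 0.132 ] [ 0.55 -0.55  8.43] [ 0.001 -0.043  0.085] 74.70799356117433
```

```bash
python3 -m crank '[[[0,0,0],[0,0,0.02]],[[0,0,0],[0,0,0]]]'>/dev/null; python3 s.py
```

```text
[0.5152 0.1246 0.1321] [0.11 0.34 9.25] [-0.037  0.053  0.111] 75.8377906541969
```

```bash
python3 -m crank '[[[0,0,0],[0,0,0.02]],[[0,0,0],[0,0,0]]]'>/dev/null; python3 s.py
```

```text
[0.5152 0.1246 0.1321] [ 0.52 -1.23  8.71] [-0.042 -0.021  0.122] 76.9820537096178
```

```bash
python3 -m crank '[[[0,0,0],[0,0,0]],[[0,0,0],[0,0,0]]]'>/dev/null; python3 s.py
```

```text
[0.5151 0.1246 0.1321] [ 0.   -0.06  9.12] [-0.019 -0.032  0.129] 76.95768887523197
```

```bash
python3 -m crank '[[[0,0,0],[0,0,0.03]],[[0,0,0],[0,0,0]]]'>/dev/null; python3 s.py
```

```text
[0.5152 0.1246 0.1321] [-0.34  0.52  8.36] [-0.073 -0.039  0.078] 78.7228554406466
```

```bash
python3 -m crank '[[[0,0,0],[0,0,0.02]],[[0,0,0],[0,0,0]]]'>/dev/null; python3 s.py
```

```text
[0.5151 0.1246 0.1321] [-0.38  0.03  8.01] [-0.099 -0.023  0.148] 79.85073787258865
```

```bash
python3 -m crank '[[[0,0,0],[0,0,0.02]],[[0,0,0],[0,0,0]]]'>/dev/null; python3 s.py
```

```text
[0.5152 0.1246 0.1321] [ 0.19 -0.53  9.91] [-0.013 -0.021  0.168] 80.99257826476192
```

```bash
python3 -m crank '[[[0,0,0],[0,0,0.01]],[[0,0,0],[0,0,0]]]'>/dev/null; python3 s.py
```

```text
[0.5152 0.1246 0.1321] [0.67 0.45 8.37] [-0.085 -0.047  0.123] 81.55076821625694
```

```bash
python3 -m crank '[[[0,0,0],[0,0,0.02]],[[0,0,0],[0,0,0]]]'>/dev/null; python3 s.py
```

```text
[0.5151 0.1246 0.1321] [-0.6  -0.85  8.71] [-0.034  0.023  0.115] 82.71054438874616
```

```bash
python3 -m crank '[[[0,0,0],[0,0,0.02]],[[0,0,0],[0,0,0]]]'>/dev/null; python3 s.py
```

```text
[0.5148 0.1247 0.132 ] [-1.23  0.66 10.83] [-0.071  0.203  0.205] 83.83199717628993
```

At the stop (moment 0.2 N m, 84°). Easing the turn slightly and letting the spring lift the guide.

```bash
python3 -m crank '[[[0,0,0],[0,0,-0.01]],[[0,0,-0.1],[0,0,0]],[[0,0,0],[0,0,0]]]'>/dev/null; python3 s.py
python3 -m crank '[[[0,0,-0.1],[0,0,0]],[[0,0,0],[0,0,0]]]'>/dev/null; python3 s.py
```

```text
[0.5148 0.1247 0.1329] [-0.12  0.1   6.5 ] [ 0.048 -0.012  0.014] 83.2715449173917
[0.5148 0.1247 0.1338] [0.18 0.09 6.52] [ 0.01  -0.04  -0.041] 83.27334322291144
```

```bash
python3 -m crank '[[[0,0,-0.1],[0,0,0]],[[0,0,0],[0,0,0]]]'>/dev/null; python3 s.py
```

```text
[0.5147 0.1246 0.1347] [1.67 1.05 6.15] [ 0.037 -0.411  0.019] 83.2713484096778
```

```bash
python3 -m crank '[[[0,0,-0.03],[0,0,0]],[[0,0,0],[0,0,0]]]'>/dev/null; python3 s.py
python3 -m crank '[[[0,0,0],[0,0,-0.03]],[[0,0,0],[0,0,0]]]'>/dev/null; python3 s.py
```

```text
[0.5147 0.1246 0.1348] [2.49 0.51 4.69] [ 0.145 -0.752  0.041] 83.27148648102947
[0.5142 0.1246 0.1347] [2.5  0.54 5.31] [ 0.075 -0.481 -0.025] 81.51592165165933
```

Nearly at the pocket top. Releasing, backing off and looking.

```bash
python3 -m crank '[[[0,0,0],[0,0,0]],[[0,0,0],[0,0,0]],[[0,0,0],[0,0,0]],[[0,0,0],[0,0,0]]]' 6; python3 s.py
python3 -m crank '[[[0,0,-2],[0,0,0]],[[0,0,-3],[0,0,0]],[[0,0,-3],[0,0,0]],[[0,0,-2],[0,0,0]],[[0,0,0],[0,0,0]]]' 8
python3 - <<'E'
from h import *
import time
o=monitor.get_obs(); p,d=optics.grab_frame("wrist"); c=cam("wrist",o); P=cloud(c,d); f,cx,cy,R,oo=c
ctr=np.array([.5135,.1244]); h=np.hypot(P[...,0]-ctr[0],P[...,1]-ctr[1]);z=P[...,2]
for a,b in((11,14),(17,21),(25,29),(36,42),(60,70)):
    m=(h>a/1000)&(h<b/1000)&(z>.1); print(a,b,m.sum(),np.percentile(z[m],[5,25,50,75,95]).round(4))
g=np.arange(-45,45,1/6)/1000
X=np.stack(np.broadcast_arrays(ctr[0]-g[:,None],ctr[1]-g[None,:],np.float64(.13)),-1); k=(X-oo)@R
w=cv2.remap(p,(k[...,0]/k[...,2]*f+cx).astype(np.float32),(k[...,1]/k[...,2]*f+cy).astype(np.float32),cv2.INTER_CUBIC)
cv2.imwrite("pics/r4.png",w[:,:,::-1])
E
```

```text
clock: 14.55
tcp_pos: [0.5127, 0.1243, 0.1338]
orientation: [3.095, 0.536, -0.002]
contact_force: [-0.8, -0.8, 0.0]
grip_width: 0.06
gripper_force: 0.0
[0.5127 0.1243 0.1338] [-0.83 -0.81  0.04] [-0.022  0.004 -0.003] 81.56048840363673
clock: 15.05
tcp_pos: [0.5147, 0.1245, 0.2364]
orientation: [-3.094, -0.535, -0.006]
contact_force: [-0.2, 0.2, 0.8]
grip_width: 0.0799
gripper_force: 0.0
11 14 5055 [0.1437 0.3148 0.3209 0.326  0.3292]
17 21 1692 [0.1294 0.1307 0.3153 0.3184 0.322 ]
25 29 4947 [0.1278 0.3207 0.3278 0.3334 0.3364]
36 42 8333 [0.1303 0.1326 0.2751 0.3128 0.3191]
60 70 15806 [0.1294 0.1304 0.3029 0.3093 0.3201]
```

View pics/r4.png

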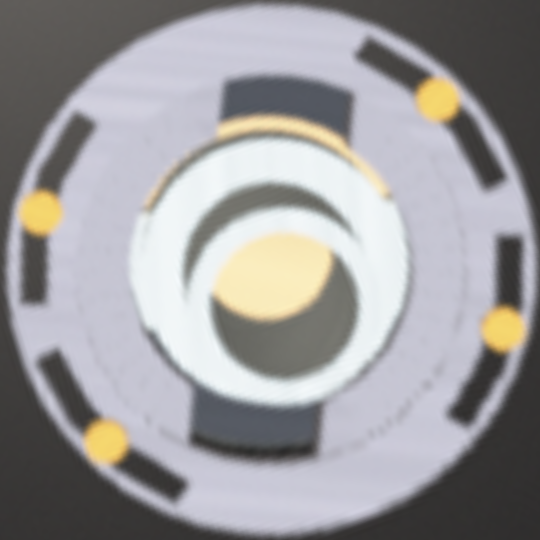

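The picture shows both gaps empty, near (285,100) and (255,430), with the hub inside the ring. I'll check flushness and tilt from the depth.

Run:
```python
from h import *
o=monitor.get_obs(); p,d=optics.grab_frame("wrist"); c=cam("wrist",o); P=cloud(c,d)
x=P[...,0]-.5137;y=P[...,1]-.1244;z=P[...,2];h=np.hypot(x,y)*1000
def fit(m):
    A=np.c_[x[m],y[m],np.ones(m.sum())]; s=np.linalg.lstsq(A,z[m],rcond=None)[0]; print(m.sum(),"z0",s[2].round(5),"tilt deg",np.degrees(s[:2]).round(2),"med",np.median(z[m]).round(5))
fit((h>17)&(h<21)&(abs(z-.13)<.005)); fit((h>26)&(h<42)&(abs(z-.13)<.0025)); fit((h<15.2)&(abs(z-.15)<.004))
```

```text
489 z0 0.13011 tilt deg [-0.16  0.08] med 0.13015
4552 z0 0.1305 tilt deg [ 0.04 -0.03] med 0.1305
580 z0 0.14974 tilt deg [ 0.04 -0.21] med 0.14997
```

```bash
python3 -c "
from h import *
print(r.hand_in())"
```

```text
the job is handed in; nothing more can be done
None
```

The 30 mm guide is in the base, turned clockwise to the stop and sprung up locked; depth readings put its hub within about 0.4 mm of flush. I let go of it, nothing else on the bench was touched, and the job is handed in (about 15 s on the robot clock).

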